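# Put the pipe fittings away by kind

## Robot

A 6-joint arm with a two-finger parallel gripper is mounted at the origin on the work surface. World frame = base frame: x ahead of the robot, y to its left, z up, the work surface at z = 0. Lengths are in m, angles in degrees, forces in N, time in s.
With the tool pointing down it reaches from about 0.325 to 0.9 m from the base axis. Payload 3.5 kg.
Tool frame: the origin (TCP) lies on the centre line of the jaws, within the pads' length; the fingertips stand 14 mm ahead of it and the grasp point (between the pads) lies 5 mm behind it; z points along the fingers, y is the line along which they close (so a half turn about z gives the same grasp; the last joint's range is limited). The gripper opens to 85 mm and grips with 20 to 120 N. Pads are 22 mm wide; open, the fingers measure 114 mm over their backs; the gripper's body (76 mm by 85 mm) begins 54 mm behind the grasp point. The pads swing forward as they close: fully open they stand 13 mm farther back than shut.
Start: joints at [65.122, 15.837, -1.513, 72.651, 0, 84.076], TCP at [0.203, 0.591, 0.245] pointing down, gripper open.
Joint ranges: [-178.77, 178.77], [-48.84, 107.48], [-61.69, 71.31], [-111.58, 123.2], [-90, 87.43], [-180, 180]. Speed limits (degrees/s): [147.25, 147.25, 180, 180, 180, 180].

## Interface

Orientations are given as a 3x3 rotation matrix whose columns are the frame's x, y, z axes.
In Python, from bench import telemetry, read_camera, job_done gives the robot as it stands. The module is installed in compiled form; this text tells all that it offers.
- The arm moves only by the tool jog_arm, never from a script. Its argument "plan" is a list of rows, each a list of 3 entries, a list of its own where there are three numbers: the turn, a rotation vector about the world's x, y, z in rad, then the shift along the world's x, y, z in units of 25 mm (1.0 is 25 mm), then the finger opening in mm, from 0 to 85.4. In form: [[[ax, ay, az], [dx, dy, dz], gripper], ...]. A call has exactly 5 rows; each row shifts and turns the commanded pose from where the row before left it; what a row does not reach is not made up. A row lasts 1/10 s, in which the tool goes at most 50 mm and 8.59 degrees, less where a joint would pass 70% of its speed; a pose out of reach is approached as far as the arm can. A call is refused whole if a number of a shift passes 1 or a number of a turn 0.15, either way. A call with a gripper value outside its range is refused whole. The fingers move at their own pace and stop on an object; "squeeze" is the grip in N (left out, the last holds). Time passes only in rows, so rows that do not move let the fingers close, or fill a call up. It gives the time, the measured TCP pose, the force, the opening and the grip force at its end, in the units of the state.
- telemetry.observe(): the state, without advancing time (a new reading comes with each control period).
- read_camera(name): name is "side" or "top" or "wrist"; returns a dict with "img" (400x640x3 uint8, red, green, blue), "vertical_fov" (degrees; the focal length in pixels is half the picture's height over the tangent of half this angle, whatever the lens; pixels are square), "cx", "cy" (the principal point, pixels), "k1" (the pictures are not rectified: a ray, as slopes to the right and down, at radius r is drawn at 1 + k1 r^2 times it, then the intrinsics apply), "camera_from_world" (4x4, takes a point from world to camera coordinates). Camera axes: x right, y down, z forward; pixel columns grow to the right and rows downward; lengths in m; the calibration is good to about 2 mm. A picture is of the moment at which its call begins. There is no depth.
- job_done(): hands the job in; it is judged then, once.
The state is a dict: "t": time; "joint_pos": joint angles; "joint_vel": joint speeds; "joint_torque": joint torques, N m; "tcp_pos": TCP position; "eef_rot": TCP orientation; "wrist_force": force on the tool from outside, world axes, zero at the start; "wrist_torque": the same for the moment, N m; "finger_gap": finger opening in m; "gripper_force": force on a finger pad.
Only numpy, scipy, OpenCV 4.12 (cv2) and the standard library are available. Lean on these libraries where they do the work, as an engineer would, in place of code of your own. Each camera call takes 0.05 s, during which the arm holds its last target. There are 200 camera calls.

## Task

Put the four loose white pipe fittings away: lay each one flat on the floor of the open pan of the blue tray whose glued-on sample has the same shape (elbow, tee, cross or straight coupling). Do not shift the brass valve and the steel corner bracket that lie among them.

Things in the scene. Friction and masses are not known exactly. Their poses are not given: they have to be found in the camera images.
- elbow: L-shaped right-angle pipe elbow with two branches, along its +x and +y, each ending 44 mm from the origin. Branches are round, 24 mm across near the centre and 28 mm across over the last 22 mm at each end. Loose on the bench, lying flat, about 60 g, 28 mm high; white plastic. Origin: under the crossing of the two branch axes (outer corner of the L), at the underside; z up.
- tee: T-shaped pipe tee with three branches, along its +x, -x and +y, each ending 38 mm from the origin. Branches are round, 24 mm across near the centre and 28 mm across over the last 22 mm at each end. Loose on the bench, lying flat, about 60 g, 28 mm high; white plastic. Origin: under the crossing of the branch axes, at the underside; z up.
- cross: plus-shaped pipe cross with four branches, along its +x, -x, +y and -y, each ending 38 mm from the origin. Branches are round, 24 mm across near the centre and 28 mm across over the last 22 mm at each end. Loose on the bench, lying flat, about 60 g, 28 mm high; white plastic. Origin: under the crossing of the branch axes, at the underside; z up.
- coupling: straight pipe coupling along its x axis, 66 mm long: an eight-sided collar 30 mm across flats and 28 mm long in the middle, flats upright on both sides, round ends 25 mm across. Loose on the bench, lying flat, about 60 g, 30 mm high; white plastic. Origin: under its middle, at the underside; z up.
- tray_elbow: blue tray fixed to the bench: open pan 112 x 112 mm, walls 4 mm thick, 28 mm high, floor 4 mm thick; on its far (+x) side a solid ledge 90 mm deep, 112 mm wide, 22 mm high, with a white sample glued flat on it (top 52 mm up at most): an L-shaped elbow. Origin: centre of the pan's underside at bench level; x from pan to ledge (away from the robot), z up.
- tray_tee: blue tray fixed to the bench: open pan 112 x 112 mm, walls 4 mm thick, 28 mm high, floor 4 mm thick; on its far (+x) side a solid ledge 90 mm deep, 112 mm wide, 22 mm high, with a white sample glued flat on it (top 52 mm up at most): a T-shaped tee. Origin: centre of the pan's underside at bench level; x from pan to ledge (away from the robot), z up.
- tray_cross: blue tray fixed to the bench: open pan 112 x 112 mm, walls 4 mm thick, 28 mm high, floor 4 mm thick; on its far (+x) side a solid ledge 90 mm deep, 112 mm wide, 22 mm high, with a white sample glued flat on it (top 52 mm up at most): a plus-shaped cross. Origin: centre of the pan's underside at bench level; x from pan to ledge (away from the robot), z up.
- tray_coupling: blue tray fixed to the bench: open pan 112 x 112 mm, walls 4 mm thick, 28 mm high, floor 4 mm thick; on its far (+x) side a solid ledge 90 mm deep, 112 mm wide, 22 mm high, with a white sample glued flat on it (top 52 mm up at most): a straight coupling. Origin: centre of the pan's underside at bench level; x from pan to ledge (away from the robot), z up.
- valve: small brass ball valve with a flat steel lever on top, loose on the bench among the fittings, about 60 mm long along x (-26 to +35 mm), 22 mm wide, 38 mm high; not to be moved. Origin: centre of its underside.
- bracket: small L-shaped steel corner bracket, loose on the bench among the fittings, foot 46 x 22 x 4 mm with one end (+x) turned up 40 mm high; not to be moved. Origin: centre of its underside.
Things that resemble listed ones, but are neither listed nor needed, are in the scene too. Leave any black or pink look-alike of the tee alone.

How it is judged (in metres and radians):
At the end, for the whole second after the job is handed in: Each of the four loose fittings lies inside the pan of the tray with its own kind of sample (origin within 45 mm of the pan's centre along both tray axes), flat on the pan's floor (underside less than 9 mm above the bench, tilted less than 0.15 rad), let go and at rest (under 0.02 m/s) (x of elbow in the frame of tray_elbow between -0.045 and 0.045 m and y of elbow in the frame of tray_elbow between -0.045 and 0.045 m and z of elbow in the frame of tray_elbow between 0 and 0.009 m and angle between each of elbow, tee, cross, coupling's own z axis and vertical below 0.15 rad and linear speed of each of elbow, tee, cross, coupling below 0.02 m/s and x of tee in the frame of tray_tee between -0.045 and 0.045 m and y of tee in the frame of tray_tee between -0.045 and 0.045 m and z of tee in the frame of tray_tee between 0 and 0.009 m and x of cross in the frame of tray_cross between -0.045 and 0.045 m and y of cross in the frame of tray_cross between -0.045 and 0.045 m and z of cross in the frame of tray_cross between 0 and 0.009 m and x of coupling in the frame of tray_coupling between -0.045 and 0.045 m and y of coupling in the frame of tray_coupling between -0.045 and 0.045 m and z of coupling in the frame of tray_coupling between 0 and 0.009 m); the robot touches nothing.
It fails at once if the brass valve is shifted more than 15 mm (distance of valve from where it was at the start of the episode above 0.015 m).
It fails at once if the steel corner bracket is shifted more than 15 mm (distance of bracket from where it was at the start of the episode above 0.015 m).
It also fails if it takes over 104 s, if anything falls off the work surface, if the arm or the gripper's body presses on something with over 40 N, if the wrist force passes 120 N, or if a joint passes its speed limit or range.

## Working session

There is one attempt and no reset: what is moved stays moved. The work goes in short steps, Python scripts to look and compute and a tool call to move; the robot and the scene stay as the last step left them, time stands still between calls to the robot, and variables do not carry over. Pictures are saved under pics/ and viewed, at most 14 in all, crops included, and the job is handed in when it is done.

Besides the shell and the picture viewer there is one more tool, called after ">>>" by a JSON object that holds its "api" and its "payload", one argument or row to a line. jog_arm: Moves the arm, as the interface text tells. Its arguments: {"type":"object","properties":{"plan":{"type":"array"},"squeeze":{"type":"number"}},"required":["plan"]}

```bash
mkdir -p pics
cat > h.py <<'E'
import numpy as np, cv2
from bench import telemetry, read_camera, job_done
def K(c):
    h,w=c["img"].shape[:2]; f=h/2/np.tan(np.radians(c["vertical_fov"])/2)
    return np.array([[f,0,c["cx"]],[0,f,c["cy"]],[0,0,1.]]),np.array([c["k1"],0,0,0,0])
def ray(c,uv,z):
    k,d=K(c); p=cv2.undistortPoints(np.float64(uv).reshape(-1,1,2),k,d).reshape(-1,2)
    M=c["camera_from_world"];R=M[:3,:3];o=-R.T@M[:3,3]
    v=np.c_[p,np.ones(len(p))]@R
    return o+v*((z-o[2])/v[:,2])[:,None]
def topdown(c,z,x0,x1,y0,y1,s=1000):
    # rectified map at height z: row = (x1-x)*s, col=(y1-y)*s
    k,d=K(c);M=c["camera_from_world"]
    r,q=np.mgrid[0:int((x1-x0)*s),0:int((y1-y0)*s)]
    P=np.c_[(x1-r/s).ravel(),(y1-q/s).ravel(),np.full(r.size,z)]
    uv,_=cv2.projectPoints(P,cv2.Rodrigues(M[:3,:3])[0],M[:3,3],k,d)
    uv=uv.reshape(*r.shape,2).astype(np.float32)
    return cv2.remap(c["img"],uv[...,0],uv[...,1],cv2.INTER_LINEAR)
def save(n,im): cv2.imwrite(f"pics/{n}.png",im[...,::-1])
E
python3 - <<'E'
from h import *
for n in("top","side"):
    c=read_camera(n); save(n,c["img"]); np.save(n+".npy",c,allow_pickle=True)
    M=c["camera_from_world"];print(n,-M[:3,:3].T@M[:3,3],M[:3,:3].round(2).tolist(),c["k1"],c["vertical_fov"])
print(telemetry.observe()["eef_rot"])
E
```

```text
top [ 0.38616889 -0.00811324  0.91960458] [[0.03, -1.0, -0.01], [-0.99, -0.03, -0.13], [0.13, 0.01, -0.99]] -0.042127701839619745 56.001710149911034
side [ 0.45632775 -0.62609254  0.74083524] [[1.0, -0.03, -0.0], [-0.03, -0.74, -0.68], [0.02, 0.68, -0.74]] 0.03368678804290594 49.031813858197864
[[-9.45779327e-01  3.24808759e-01 -8.57253986e-04]
 [ 3.24809829e-01  9.45777474e-01 -1.88268245e-03]
 [ 1.99259759e-04 -2.05904666e-03 -9.99997860e-01]]
```

View pics/top.png

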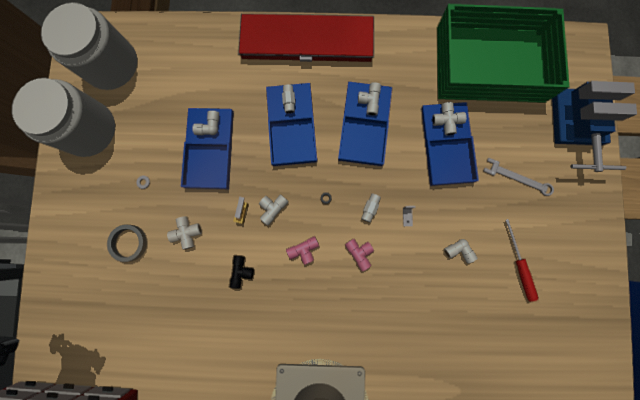

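View pics/side.png

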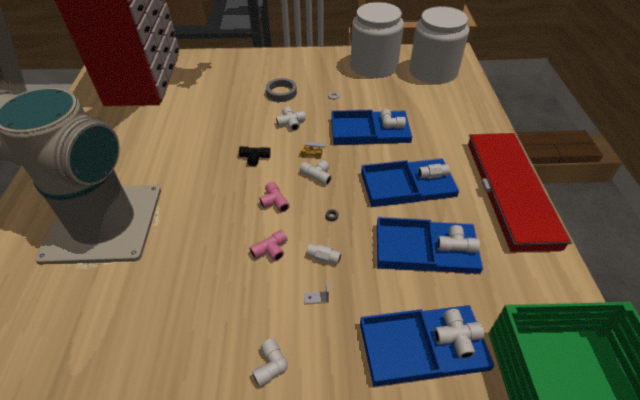

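The top view shows the loose fittings: cross (184,233), tee (273,209), coupling (371,208) and elbow (460,250). The valve is at (241,210) beside the tee, and the bracket is at (407,214). The trays, left to right, are elbow, coupling, tee and cross.

Run:
```python
from h import *
seeds={"top":dict(cross=(184,233),tee=(273,209),coupling=(371,208),elbow=(460,250)),"side":dict(cross=(290,119),tee=(315,173),coupling=(323,254),elbow=(270,362))}
for n in("top","side"):
    c=np.load(n+".npy",allow_pickle=True).item()
    hsv=cv2.cvtColor(c["img"],cv2.COLOR_RGB2HSV)
    m=((hsv[...,1]<60)&(hsv[...,2]>75)).astype(np.uint8)
    _,L,st,_=cv2.connectedComponentsWithStats(m,connectivity=4)
    for k,(u,v) in seeds[n].items():
        w=L[v-8:v+9,u-8:u+9];l=np.bincount(w[w>0]).argmax()
        ys,xs=np.nonzero(L==l);P=ray(c,np.c_[xs,ys],.014)[:,:2]
        (rc,rs,ra)=cv2.minAreaRect((P*1000).astype(np.float32))
        print(n,k,len(P),"cen",P.mean(0).round(4),"rect",np.round(rc,1),np.round(rs,1),round(ra,1))
    b=((hsv[...,0]>100)&(hsv[...,0]<130)&(hsv[...,1]>120)).astype(np.uint8)
    cs,_=cv2.findContours(b,cv2.RETR_EXTERNAL,cv2.CHAIN_APPROX_NONE)
    for q in cs:
        if cv2.contourArea(q)<1500: continue
        P=ray(c,q.reshape(-1,2),.02)[:,:2];rc,rs,ra=cv2.minAreaRect((P*1000).astype(np.float32))
        print(n,"tray",np.round(rc,1),np.round(rs,1),round(ra,1))
c=np.load("top.npy",allow_pickle=True).item()
im=topdown(c,.014,.3,.46,-.36,.36,1000)
im=np.vstack([cv2.resize(im[:,:360],(800,356)),cv2.resize(im[:,360:],(800,356))])[:,:]
im=cv2.resize(im,(674,600));save("td",im)
```

```text
top cross 572 cen [0.4029 0.3392] rect [402.5 338.2] [69.8 68.7] 60.5
top tee 449 cen [0.4693 0.1287] rect [473.3 133.7] [52.8 78.3] 50.7
top coupling 308 cen [ 0.4767 -0.1121] rect [ 476.8 -112.5] [30.1 68.8] 64.5
top elbow 391 cen [ 0.3791 -0.3309] rect [ 372.4 -329.1] [61.5 55. ] 32.8
top tray [614.3 295.4] [114.7 200.1] 89.0
top tray [ 640.6 -302.9] [202.  117.7] 5.5
top tray [ 722.3 -646.7] [146.  158.2] 0.6
top tray [679.5  89.5] [203.4 111.2] 6.6
top tray [686.1 -95.1] [110.7 204.2] 84.2
side cross 357 cen [0.4014 0.3464] rect [402.1 344. ] [81.1 73. ] 62.9
side tee 421 cen [0.4673 0.1336] rect [463.6 127.7] [69.2 83.2] 4.6
side coupling 433 cen [ 0.4749 -0.1069] rect [ 474.1 -106.9] [37.  68.7] 68.2
side elbow 858 cen [ 0.378  -0.3264] rect [ 371.3 -322.9] [56.4 64.4] 29.7
side tray [ 639.9 -301.7] [203.1 119.6] 6.0
side tray [685.9 -95.3] [128.5 201.7] 84.2
side tray [678.4  88. ] [204.9 131.1] 7.0
side tray [612.5 292.4] [201.2 137.7] 0.2
```

View pics/td.png

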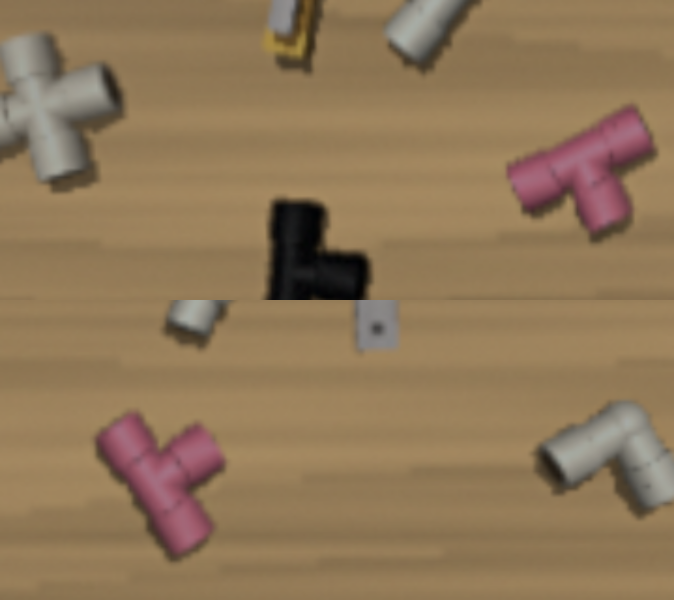

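The rectified crop cuts off at x=0.46, so I'll make centred tiles: one per fitting, with a 20 mm grid.

Run:
```python
from h import *
c=np.load("top.npy",allow_pickle=True).item()
T=[]
for x,y in((.403,.339),(.469,.129),(.477,-.12),(.379,-.33)):
    x0,y0=round(x,2),round(y,2)
    im=topdown(c,.014,x0-.07,x0+.07,y0-.09,y0+.09,2100)
    for i in range(-3,4):
        for j in range(-4,5):
            p=(int((.09-j*.02)*2100),int((.07-i*.02)*2100));cv2.circle(im,p,1,(255,0,0),-1)
            if i==-3:cv2.putText(im,str(int(round((y0+j*.02)*1000))),(p[0]-12,p[1]+10),0,.3,(0,0,0))
            if j==4:cv2.putText(im,str(int(round((x0+i*.02)*1000))),(p[0]-18,p[1]),0,.3,(0,0,0))
    T.append(im)
save("tiles",np.vstack([np.hstack(T[:2]),np.hstack(T[2:])]))
```

```text
(no output)
```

View pics/tiles.png

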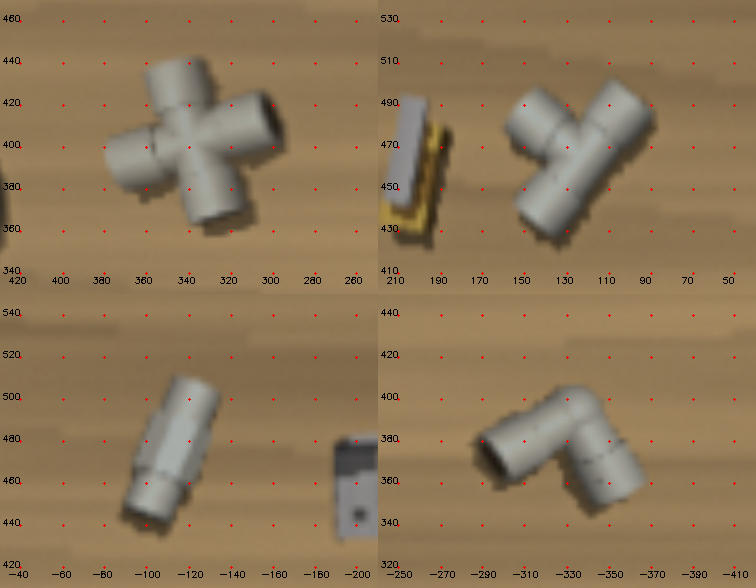

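Estimated poses (m, degrees):

| Item | Position | Angle |
|---|---|---|
| Cross | (.404, .338) | 16° |
| Tee | (.464, .119) | bar −34°, branch 54° |
| Coupling | (.477, −.112) | −22° |
| Elbow | corner (.393, −.334) | branches at 119.5° and 209.5° |
| Pan, elbow | (.569, .295) | |
| Pan, coupling | (.635, .084) | |
| Pan, tee | (.641, −.091) | |
| Pan, cross | (.596, −.307) | |

The measured sizes match the ones given. I'll start with the cross.

>>> {"api": "jog_arm", "payload": {
  "plan": [
    [[0, 0, 0.12], [0.62, -0.95, -0.5], 55],
    [[0, 0, 0.12], [0.62, -0.95, -0.5], 55],
    [[0, 0, 0.12], [0.62, -0.95, -0.5], 55],
    [[0, 0, 0.12], [0.62, -0.95, -0.5], 55],
    [[0, 0, 0.13], [0.62, -0.95, -0.5], 55]
  ],
  "squeeze": 60
}}

```text
t: 0.6
tcp_pos: [0.2806, 0.471, 0.1818]
eef_rot: [[-0.96, -0.281, -0.001], [-0.281, 0.96, -0.001], [0.001, -0.001, -1.0]]
wrist_force: [0.7, -0.5, -0.2]
finger_gap: 0.0549
gripper_force: 0.0
```

>>> {"api": "jog_arm", "payload": {
  "plan": [
    [[0, 0, 0], [0.62, -0.95, -0.5], 55],
    [[0, 0, 0], [0.62, -0.95, -0.5], 55],
    [[0, 0, 0], [0.62, -0.95, -0.5], 55],
    [[0, 0, 0], [0.62, -0.95, -0.5], 55],
    [[0, 0, 0], [0.62, -0.95, -0.5], 55]
  ]
}}

```text
t: 1.1
tcp_pos: [0.3581, 0.3523, 0.1195]
eef_rot: [[-0.961, -0.276, -0.001], [-0.276, 0.961, -0.0], [0.001, -0.0, -1.0]]
wrist_force: [0.3, -0.1, 0.0]
finger_gap: 0.0551
gripper_force: 0.0
```

>>> {"api": "jog_arm", "payload": {
  "plan": [
    [[0, 0, 0], [0.66, -0.98, -0.3], 55],
    [[0, 0, 0], [0, 0, 0], 55],
    [[0, 0, 0], [0, 0, 0], 55],
    [[0, 0, 0], [0, 0, 0], 55],
    [[0, 0, 0], [0, 0, 0], 55]
  ]
}}

```text
t: 1.6
tcp_pos: [0.3743, 0.33, 0.1132]
eef_rot: [[-0.961, -0.277, 0.001], [-0.277, 0.961, 0.001], [-0.001, 0.0, -1.0]]
wrist_force: [0.6, -0.2, 0.4]
finger_gap: 0.0552
gripper_force: 0.0
```

>>> {"api": "jog_arm", "payload": {
  "plan": [
    [[0, 0, 0], [0, -0.06, -0.8], 55],
    [[0, 0, 0], [0, 0, -0.8], 55],
    [[0, 0, 0], [0, 0, -0.8], 55],
    [[0, 0, 0], [0, 0, -0.8], 55],
    [[0, 0, 0], [0, 0, -0.6], 55]
  ]
}}

```text
t: 2.1
tcp_pos: [0.3738, 0.3283, 0.017]
eef_rot: [[-0.961, -0.277, -0.0], [-0.277, 0.961, -0.0], [0.0, 0.0, -1.0]]
wrist_force: [-0.3, 0.2, 0.3]
finger_gap: 0.0549
gripper_force: 0.0
```

>>> {"api": "jog_arm", "payload": {
  "plan": [
    [[0, 0, 0], [0, 0, -0.08], 55],
    [[0, 0, 0], [0, 0, 0], 0],
    [[0, 0, 0], [0, 0, 0], 0],
    [[0, 0, 0], [0, 0, 0], 0],
    [[0, 0, 0], [0, 0, 0], 0]
  ]
}}

```text
t: 2.6
tcp_pos: [0.3753, 0.3285, 0.017]
eef_rot: [[-0.961, -0.276, 0.002], [-0.276, 0.961, 0.002], [-0.002, 0.001, -1.0]]
wrist_force: [-1.4, 1.0, 2.9]
finger_gap: 0.0256
gripper_force: 58.9
```

>>> {"api": "jog_arm", "payload": {
  "plan": [
    [[0, 0, 0], [0, 0, 0], 0],
    [[0, 0, 0], [0, 0, 0], 0],
    [[0, 0, 0], [0, 0, 0], 0],
    [[0, 0, 0], [0, 0, 0.4], 0],
    [[0, 0, 0], [0, 0, 0.6], 0]
  ]
}}

```text
t: 3.1
tcp_pos: [0.3735, 0.3266, 0.0405]
eef_rot: [[-0.961, -0.275, -0.002], [-0.275, 0.961, -0.002], [0.002, -0.001, -1.0]]
wrist_force: [-0.1, 0.7, -1.4]
finger_gap: 0.0258
gripper_force: 58.7
```

Run:
```python
from h import *
a=read_camera("wrist")["img"];b=read_camera("side")["img"]
save("g1",cv2.resize(np.hstack([a,b]),(800,250)))
print(telemetry.observe()["finger_gap"])
```

```text
0.0259700144541532
```

View pics/g1.png

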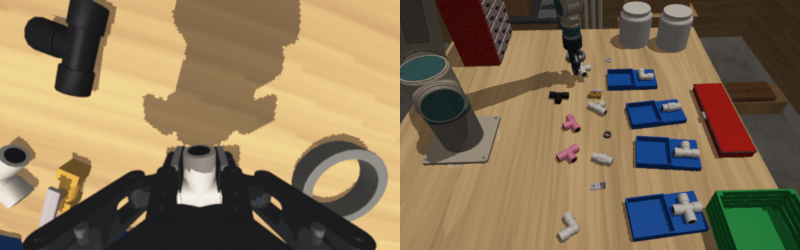

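The wrist view shows the cross held by its branch between the pads, at about (205,180).

>>> {"api": "jog_arm", "payload": {
  "plan": [
    [[0, 0, 0], [0, 0, 0.9], 0],
    [[0, 0, 0], [0, 0, 0.9], 0],
    [[0, 0, 0], [0.275, -0.92, 0.9], 0],
    [[0, 0, 0], [0.275, -0.92, 0.9], 0],
    [[0, 0, 0], [0.275, -0.92, 0], 0]
  ]
}}

```text
t: 3.7
tcp_pos: [0.3975, 0.2589, 0.1337]
eef_rot: [[-0.961, -0.276, 0.006], [-0.276, 0.961, 0.002], [-0.006, 0.001, -1.0]]
wrist_force: [1.0, 0.3, -0.8]
finger_gap: 0.0262
gripper_force: 58.9
```

>>> {"api": "jog_arm", "payload": {
  "plan": [
    [[0, 0, 0], [0.275, -0.92, 0], 0],
    [[0, 0, 0], [0.275, -0.92, 0], 0],
    [[0, 0, 0], [0.275, -0.92, 0], 0],
    [[0, 0, 0], [0.275, -0.92, 0], 0],
    [[0, 0, 0], [0.275, -0.92, 0], 0]
  ]
}}

```text
t: 4.2
tcp_pos: [0.4293, 0.1424, 0.1303]
eef_rot: [[-0.961, -0.275, -0.001], [-0.275, 0.961, -0.0], [0.001, -0.0, -1.0]]
wrist_force: [0.8, 1.0, -0.3]
finger_gap: 0.0262
gripper_force: 58.9
```

>>> {"api": "jog_arm", "payload": {
  "plan": [
    [[0, 0, 0], [0.275, -0.92, 0], 0],
    [[0, 0, 0], [0.275, -0.92, 0], 0],
    [[0, 0, 0], [0.275, -0.92, 0], 0],
    [[0, 0, 0], [0.275, -0.92, 0], 0],
    [[0, 0, 0], [0.275, -0.92, 0], 0]
  ]
}}

```text
t: 4.7
tcp_pos: [0.4635, 0.0275, 0.1303]
eef_rot: [[-0.961, -0.275, -0.001], [-0.275, 0.961, -0.0], [0.001, -0.0, -1.0]]
wrist_force: [1.2, 0.0, -0.2]
finger_gap: 0.0262
gripper_force: 58.9
```

>>> {"api": "jog_arm", "payload": {
  "plan": [
    [[0, 0, 0], [0.275, -0.92, 0], 0],
    [[0, 0, 0], [0.275, -0.92, 0], 0],
    [[0, 0, 0], [0.275, -0.92, 0], 0],
    [[0, 0, 0], [0.275, -0.92, 0], 0],
    [[0, 0, 0], [0.275, -0.92, 0], 0]
  ]
}}

```text
t: 5.2
tcp_pos: [0.4979, -0.0874, 0.1302]
eef_rot: [[-0.961, -0.275, -0.001], [-0.275, 0.961, -0.0], [0.001, 0.0, -1.0]]
wrist_force: [-0.1, 0.4, -1.4]
finger_gap: 0.0258
gripper_force: 58.9
```

>>> {"api": "jog_arm", "payload": {
  "plan": [
    [[0, 0, 0], [0.275, -0.92, 0], 0],
    [[0, 0, 0], [0.275, -0.92, 0], 0],
    [[0, 0, 0], [0.275, -0.92, 0], 0],
    [[0, 0, 0], [0.275, -0.92, 0], 0],
    [[0, 0, 0], [0.275, -0.92, 0], 0]
  ]
}}

```text
t: 5.7
tcp_pos: [0.5323, -0.2023, 0.1301]
eef_rot: [[-0.961, -0.275, -0.001], [-0.275, 0.961, 0.0], [0.001, 0.0, -1.0]]
wrist_force: [0.4, -1.1, -1.7]
finger_gap: 0.0261
gripper_force: 58.9
```

>>> {"api": "jog_arm", "payload": {
  "plan": [
    [[0, 0, 0], [0.275, -0.92, 0], 0],
    [[0, 0, 0], [0.275, -0.92, 0], 0],
    [[0, 0, 0], [0.275, -0.92, 0], 0],
    [[0, 0, 0], [0.275, -0.92, 0], 0],
    [[0, 0, 0], [0.275, -0.92, 0], 0]
  ]
}}

```text
t: 6.2
tcp_pos: [0.5666, -0.3172, 0.1299]
eef_rot: [[-0.961, -0.275, -0.001], [-0.275, 0.961, 0.0], [0.001, 0.001, -1.0]]
wrist_force: [-0.0, 0.3, -1.1]
finger_gap: 0.0259
gripper_force: 58.9
```

>>> {"api": "jog_arm", "payload": {
  "plan": [
    [[0, 0, 0], [0, 0, 0], 0],
    [[0, 0, 0], [0, 0, 0], 0],
    [[0, 0, 0], [0, 0, 0], 0],
    [[0, 0, 0], [0, 0, 0], 0],
    [[0, 0, 0], [0, 0, 0], 0]
  ]
}}

```text
t: 6.7
tcp_pos: [0.5668, -0.3155, 0.1308]
eef_rot: [[-0.961, -0.276, -0.0], [-0.276, 0.961, 0.0], [0.0, 0.0, -1.0]]
wrist_force: [-0.3, 0.0, -0.8]
finger_gap: 0.0263
gripper_force: 59.0
```

>>> {"api": "jog_arm", "payload": {
  "plan": [
    [[0, 0, 0], [0, 0, -0.9], 0],
    [[0, 0, 0], [0, 0, -0.9], 0],
    [[0, 0, 0], [0, 0, -0.9], 0],
    [[0, 0, 0], [0, 0, -0.8], 0],
    [[0, 0, 0], [0, 0, -0.4], 0]
  ]
}}

```text
t: 7.2
tcp_pos: [0.5657, -0.3151, 0.0313]
eef_rot: [[-0.961, -0.276, -0.003], [-0.276, 0.961, 0.002], [0.002, 0.003, -1.0]]
wrist_force: [0.5, -0.3, -1.6]
finger_gap: 0.0258
gripper_force: 59.0
```

>>> {"api": "jog_arm", "payload": {
  "plan": [
    [[0, 0, 0], [0, 0, -0.25], 0],
    [[0, 0, 0], [0, 0, -0.15], 0],
    [[0, 0, 0], [0, 0, 0], 0],
    [[0, 0, 0], [0, 0, 0], 0],
    [[0, 0, 0], [0, 0, 0], 0]
  ]
}}

```text
t: 7.7
tcp_pos: [0.5677, -0.3169, 0.0243]
eef_rot: [[-0.961, -0.276, 0.001], [-0.276, 0.961, -0.001], [-0.001, -0.001, -1.0]]
wrist_force: [0.2, 0.0, -1.2]
finger_gap: 0.0263
gripper_force: 59.0
```

>>> {"api": "jog_arm", "payload": {
  "plan": [
    [[0, 0, 0], [0, 0, -0.08], 0],
    [[0, 0, 0], [0, 0, 0], 0],
    [[0, 0, 0], [0, 0, 0], 40],
    [[0, 0, 0], [0, 0, 0], 40],
    [[0, 0, 0], [0, 0, 0], 40]
  ]
}}

```text
t: 8.2
tcp_pos: [0.5672, -0.3165, 0.0215]
eef_rot: [[-0.961, -0.276, 0.0], [-0.276, 0.961, -0.0], [-0.0, -0.0, -1.0]]
wrist_force: [0.2, 0.3, 0.3]
finger_gap: 0.0402
gripper_force: 0.0
```

>>> {"api": "jog_arm", "payload": {
  "plan": [
    [[0, 0, 0], [0, 0, 0.3], 40],
    [[0, 0, 0], [0, 0, 0.9], 40],
    [[0, 0, 0], [0, 0, 0.9], 40],
    [[0, 0, 0], [0, 0, 0.9], 40],
    [[0, 0, 0], [0, 0, 0.9], 55]
  ]
}}

```text
t: 8.7
tcp_pos: [0.5671, -0.3165, 0.1204]
eef_rot: [[-0.961, -0.276, 0.001], [-0.276, 0.961, -0.0], [-0.0, -0.001, -1.0]]
wrist_force: [0.8, -0.0, -0.6]
finger_gap: 0.0532
gripper_force: 0.0
```

>>> {"api": "jog_arm", "payload": {
  "plan": [
    [[0, 0, -0.1335], [-0.756, 0.036, 0], 55],
    [[0, 0, -0.1335], [-0.756, 0.036, 0], 55],
    [[0, 0, -0.1335], [-0.756, 0.036, 0], 55],
    [[0, 0, -0.1335], [-0.756, 0.036, 0], 55],
    [[0, 0, -0.1335], [-0.756, 0.036, 0], 55]
  ]
}}

```text
t: 9.2
tcp_pos: [0.4719, -0.3119, 0.1195]
eef_rot: [[-0.923, 0.384, 0.001], [0.384, 0.923, -0.001], [-0.001, -0.0, -1.0]]
wrist_force: [-0.4, -1.2, -0.3]
finger_gap: 0.0548
gripper_force: 0.0
```

>>> {"api": "jog_arm", "payload": {
  "plan": [
    [[0, 0, -0.1335], [-0.756, 0.036, -0.2], 55],
    [[0, 0, -0.1335], [-0.756, 0.036, -0.3], 55],
    [[0, 0, -0.1335], [-0.756, 0.036, -0.3], 55],
    [[0, 0, -0.1335], [-0.756, 0.036, -0.3], 55],
    [[0, 0, -0.1335], [-0.756, 0.036, -0.3], 55]
  ]
}}

```text
t: 9.7
tcp_pos: [0.3775, -0.3076, 0.0843]
eef_rot: [[-0.488, 0.873, 0.001], [0.873, 0.488, -0.001], [-0.001, 0.0, -1.0]]
wrist_force: [0.5, -0.4, -0.0]
finger_gap: 0.0554
gripper_force: 0.0
```

>>> {"api": "jog_arm", "payload": {
  "plan": [
    [[0, 0, 0], [0, 0, 0], 55],
    [[0, 0, 0], [0, 0, 0], 55],
    [[0, 0, 0], [0, 0, 0], 55],
    [[0, 0, 0], [0, 0, 0], 55],
    [[0, 0, 0], [0, 0, 0], 55]
  ]
}}

```text
t: 10.2
tcp_pos: [0.379, -0.3078, 0.0843]
eef_rot: [[-0.494, 0.87, 0.001], [0.87, 0.494, -0.001], [-0.001, 0.0, -1.0]]
wrist_force: [0.1, -0.3, -0.2]
finger_gap: 0.0546
gripper_force: 0.0
```

Run:
```python
from h import *
a=read_camera("wrist")["img"];b=read_camera("top")["img"][60:300,120:560]
save("g2",np.hstack([cv2.resize(a,(400,250)),cv2.resize(b,(400,250))]))
o=telemetry.observe();print(o["tcp_pos"],np.round(o["joint_pos"],1))
```

```text
[ 0.37852138 -0.30752607  0.08398442] [-46.7  10.5 -29.7  49.8   0.   13.8]
```

View pics/g2.png

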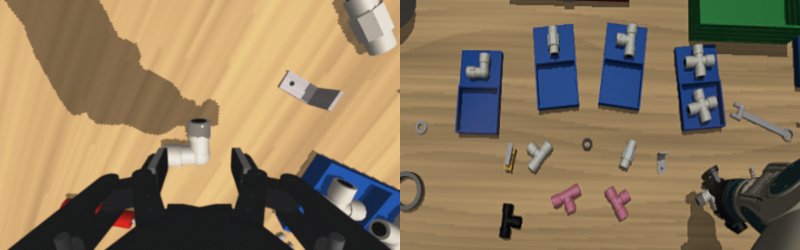

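The cross lies in its pan at (703,105). In the wrist view the elbow sits centred between the fingers.

>>> {"api": "jog_arm", "payload": {
  "plan": [
    [[0, 0, 0], [0, 0, -0.7], 55],
    [[0, 0, 0], [0, 0, -0.7], 55],
    [[0, 0, 0], [0, 0, -0.7], 55],
    [[0, 0, 0], [0, 0, -0.4], 55],
    [[0, 0, 0], [0, 0, -0.22], 55]
  ]
}}

```text
t: 10.8
tcp_pos: [0.3777, -0.3069, 0.0149]
eef_rot: [[-0.493, 0.87, -0.001], [0.87, 0.493, 0.001], [0.001, -0.0, -1.0]]
wrist_force: [0.9, -0.0, -0.1]
finger_gap: 0.0548
gripper_force: 0.0
```

>>> {"api": "jog_arm", "payload": {
  "plan": [
    [[0, 0, 0], [0, 0, 0], 0],
    [[0, 0, 0], [0, 0, 0], 0],
    [[0, 0, 0], [0, 0, 0], 0],
    [[0, 0, 0], [0, 0, 0], 0],
    [[0, 0, 0], [0, 0, 0], 0]
  ]
}}

```text
t: 11.3
tcp_pos: [0.3784, -0.3078, 0.0164]
eef_rot: [[-0.493, 0.87, 0.001], [0.87, 0.493, -0.001], [-0.001, 0.0, -1.0]]
wrist_force: [-0.3, 0.1, 2.3]
finger_gap: 0.0256
gripper_force: 58.9
```

>>> {"api": "jog_arm", "payload": {
  "plan": [
    [[0, 0, 0], [0, 0, 0.9], 0],
    [[0, 0, 0], [0, 0, 0.9], 0],
    [[0, 0, 0], [0.284, 0.889, 0.9], 0],
    [[0, 0, 0], [0.284, 0.889, 0.9], 0],
    [[0, 0, 0], [0.284, 0.889, 0.95], 0]
  ]
}}

```text
t: 11.8
tcp_pos: [0.3992, -0.2399, 0.1304]
eef_rot: [[-0.492, 0.871, -0.0], [0.871, 0.492, 0.0], [0.0, -0.0, -1.0]]
wrist_force: [0.7, -0.2, 0.3]
finger_gap: 0.0258
gripper_force: 59.1
```

>>> {"api": "jog_arm", "payload": {
  "plan": [
    [[0, 0, -0.103], [0.284, 0.889, 0], 0],
    [[0, 0, -0.103], [0.284, 0.889, 0], 0],
    [[0, 0, -0.103], [0.284, 0.889, 0], 0],
    [[0, 0, -0.103], [0.284, 0.889, 0], 0],
    [[0, 0, -0.103], [0.284, 0.889, 0], 0]
  ]
}}

```text
t: 12.3
tcp_pos: [0.4349, -0.1286, 0.1297]
eef_rot: [[0.004, 1.0, 0.0], [1.0, -0.004, -0.0], [-0.0, 0.0, -1.0]]
wrist_force: [-0.1, 0.4, -0.7]
finger_gap: 0.0255
gripper_force: 59.1
```

>>> {"api": "jog_arm", "payload": {
  "plan": [
    [[0, 0, 0], [0.284, 0.889, 0], 0],
    [[0, 0, 0], [0.284, 0.889, 0], 0],
    [[0, 0, 0], [0.284, 0.889, 0], 0],
    [[0, 0, 0], [0.284, 0.889, 0], 0],
    [[0, 0, 0], [0.284, 0.889, 0], 0]
  ]
}}

```text
t: 12.8
tcp_pos: [0.4704, -0.0175, 0.1296]
eef_rot: [[0.0, 1.0, 0.0], [1.0, -0.0, -0.0], [-0.0, 0.0, -1.0]]
wrist_force: [0.3, -0.2, -1.2]
finger_gap: 0.0258
gripper_force: 59.1
```

>>> {"api": "jog_arm", "payload": {
  "plan": [
    [[0, 0, 0], [0.284, 0.889, 0], 0],
    [[0, 0, 0], [0.284, 0.889, 0], 0],
    [[0, 0, 0], [0.284, 0.889, 0], 0],
    [[0, 0, 0], [0.284, 0.889, 0], 0],
    [[0, 0, 0], [0.284, 0.889, 0], 0]
  ]
}}

```text
t: 13.3
tcp_pos: [0.5059, 0.0936, 0.1296]
eef_rot: [[-0.0, 1.0, 0.0], [1.0, 0.0, -0.0], [-0.0, 0.0, -1.0]]
wrist_force: [-0.6, 0.5, -0.1]
finger_gap: 0.0257
gripper_force: 59.1
```

>>> {"api": "jog_arm", "payload": {
  "plan": [
    [[0, 0, 0], [0.284, 0.889, 0], 0],
    [[0, 0, 0], [0.284, 0.889, 0], 0],
    [[0, 0, 0], [0.284, 0.889, 0], 0],
    [[0, 0, 0], [0.284, 0.889, 0], 0],
    [[0, 0, 0], [0.284, 0.889, 0], 0]
  ]
}}

```text
t: 13.8
tcp_pos: [0.5413, 0.2047, 0.1295]
eef_rot: [[-0.0, 1.0, -0.0], [1.0, 0.0, -0.0], [-0.0, -0.0, -1.0]]
wrist_force: [1.0, -0.3, -0.5]
finger_gap: 0.026
gripper_force: 59.1
```

>>> {"api": "jog_arm", "payload": {
  "plan": [
    [[0, 0, 0], [0.284, 0.889, 0], 0],
    [[0, 0, 0], [0.284, 0.889, 0], 0],
    [[0, 0, 0], [0.284, 0.889, 0], 0],
    [[0, 0, 0], [0.284, 0.889, 0], 0],
    [[0, 0, 0], [0.284, 0.889, 0], 0]
  ]
}}

```text
t: 14.3
tcp_pos: [0.5768, 0.3158, 0.1294]
eef_rot: [[-0.0, 1.0, -0.0], [1.0, 0.0, -0.0], [-0.0, -0.0, -1.0]]
wrist_force: [0.7, -0.0, 0.4]
finger_gap: 0.026
gripper_force: 59.1
```

>>> {"api": "jog_arm", "payload": {
  "plan": [
    [[0, 0, 0], [0, 0, 0], 0],
    [[0, 0, 0], [0, 0, 0], 0],
    [[0, 0, 0], [0, 0, 0], 0],
    [[0, 0, 0], [0, 0, 0], 0],
    [[0, 0, 0], [0, 0, 0], 0]
  ]
}}

```text
t: 14.8
tcp_pos: [0.5766, 0.3141, 0.1296]
eef_rot: [[0.001, 1.0, -0.0], [1.0, -0.001, -0.0], [-0.0, -0.0, -1.0]]
wrist_force: [-1.0, -0.7, -0.3]
finger_gap: 0.0256
gripper_force: 59.1
```

>>> {"api": "jog_arm", "payload": {
  "plan": [
    [[0, 0, 0], [0, 0, -0.9], 0],
    [[0, 0, 0], [0, 0, -0.9], 0],
    [[0, 0, 0], [0, 0, -0.9], 0],
    [[0, 0, 0], [0, 0, -0.8], 0],
    [[0, 0, 0], [0, 0, -0.4], 0]
  ]
}}

```text
t: 15.3
tcp_pos: [0.5754, 0.3139, 0.0301]
eef_rot: [[0.001, 1.0, -0.003], [1.0, -0.001, -0.001], [-0.001, -0.003, -1.0]]
wrist_force: [-0.3, 0.3, -0.9]
finger_gap: 0.0258
gripper_force: 59.1
```

>>> {"api": "jog_arm", "payload": {
  "plan": [
    [[0, 0, 0], [0, 0, -0.25], 0],
    [[0, 0, 0], [0, 0, -0.17], 0],
    [[0, 0, 0], [0, 0, 0], 0],
    [[0, 0, 0], [0, 0, 0], 0],
    [[0, 0, 0], [0, 0, 0], 0]
  ]
}}

```text
t: 15.8
tcp_pos: [0.5776, 0.3153, 0.0226]
eef_rot: [[-0.0, 1.0, 0.002], [1.0, 0.0, 0.001], [0.001, 0.002, -1.0]]
wrist_force: [-0.2, 0.4, -0.3]
finger_gap: 0.0257
gripper_force: 59.1
```

>>> {"api": "jog_arm", "payload": {
  "plan": [
    [[0, 0, 0], [0, 0, 0], 40],
    [[0, 0, 0], [0, 0, 0], 40],
    [[0, 0, 0], [0, 0, 0], 40],
    [[0, 0, 0], [0, 0, 0], 40],
    [[0, 0, 0], [0, 0, 0], 40]
  ]
}}

```text
t: 16.3
tcp_pos: [0.5768, 0.3149, 0.0216]
eef_rot: [[0.0, 1.0, 0.0], [1.0, -0.0, 0.0], [0.0, 0.0, -1.0]]
wrist_force: [-0.2, 1.5, -0.4]
finger_gap: 0.0397
gripper_force: 0.0
```

>>> {"api": "jog_arm", "payload": {
  "plan": [
    [[0, 0, 0], [0, 0, 0.3], 40],
    [[0, 0, 0], [0, 0, 0.9], 40],
    [[0, 0, 0], [0, 0, 0.9], 40],
    [[0, 0, 0], [0, 0, 0.9], 40],
    [[0, 0, 0], [0, 0, 0.9], 50]
  ]
}}

```text
t: 16.8
tcp_pos: [0.5768, 0.3149, 0.1205]
eef_rot: [[0.0, 1.0, 0.0], [1.0, -0.0, 0.0], [0.0, 0.0, -1.0]]
wrist_force: [-0.1, 0.1, -0.9]
finger_gap: 0.0497
gripper_force: 0.0
```

Re-reading the tile edges puts the tee bar at about −38°, with its centre near (.464, .1205). I'll grip the bar's far end, away from the valve.

>>> {"api": "jog_arm", "payload": {
  "plan": [
    [[0, 0, 0.1134], [-0.356, -0.852, 0], 52],
    [[0, 0, 0.1134], [-0.356, -0.852, 0], 52],
    [[0, 0, 0.1134], [-0.356, -0.852, 0], 52],
    [[0, 0, 0.1134], [-0.356, -0.852, 0], 52],
    [[0, 0, 0.1134], [-0.356, -0.852, 0], 52]
  ]
}}

```text
t: 17.3
tcp_pos: [0.532, 0.2077, 0.1197]
eef_rot: [[-0.541, 0.841, 0.001], [0.841, 0.541, 0.0], [-0.0, 0.001, -1.0]]
wrist_force: [0.4, 0.1, 0.2]
finger_gap: 0.0517
gripper_force: 0.0
```

>>> {"api": "jog_arm", "payload": {
  "plan": [
    [[0, 0, 0.1134], [-0.356, -0.852, 0], 52],
    [[0, 0, 0.1134], [-0.356, -0.852, 0], 52],
    [[0, 0, 0.1134], [-0.356, -0.852, 0], 52],
    [[0, 0, 0], [-0.356, -0.852, 0], 52],
    [[0, 0, 0], [-0.356, -0.852, 0], 52]
  ]
}}

```text
t: 17.8
tcp_pos: [0.4876, 0.1011, 0.1197]
eef_rot: [[-0.788, 0.616, 0.001], [0.616, 0.788, 0.0], [-0.001, 0.001, -1.0]]
wrist_force: [0.4, -0.1, 0.2]
finger_gap: 0.0521
gripper_force: 0.0
```

>>> {"api": "jog_arm", "payload": {
  "plan": [
    [[0, 0, 0], [0, 0, -0.6], 52],
    [[0, 0, 0], [0, 0, -0.6], 52],
    [[0, 0, 0], [0, 0, 0], 52],
    [[0, 0, 0], [0, 0, 0], 52],
    [[0, 0, 0], [0, 0, 0], 52]
  ]
}}

```text
t: 18.3
tcp_pos: [0.4886, 0.1021, 0.09]
eef_rot: [[-0.788, 0.616, 0.002], [0.616, 0.788, 0.0], [-0.001, 0.001, -1.0]]
wrist_force: [0.2, -0.6, 0.8]
finger_gap: 0.0523
gripper_force: 0.0
```

Run:
```python
from h import *
c=read_camera("wrist");a=c["img"].copy();d=read_camera("top");b=d["img"][60:300,120:560]
o=telemetry.observe();p=o["tcp_pos"];k,ds=K(c);M=c["camera_from_world"]
for z in(.014,):
    uv,_=cv2.projectPoints(np.array([[p[0],p[1],z],[.464,.1205,z]]),cv2.Rodrigues(M[:3,:3])[0],M[:3,3],k,ds)
    for q in uv.reshape(-1,2): cv2.circle(a,tuple(int(v) for v in q),4,(255,0,0),-1)
save("g3",np.hstack([cv2.resize(a,(400,250)),cv2.resize(b,(400,250))]));print(p)
```

```text
[0.48864179 0.10212092 0.08998399]
```

View pics/g3.png

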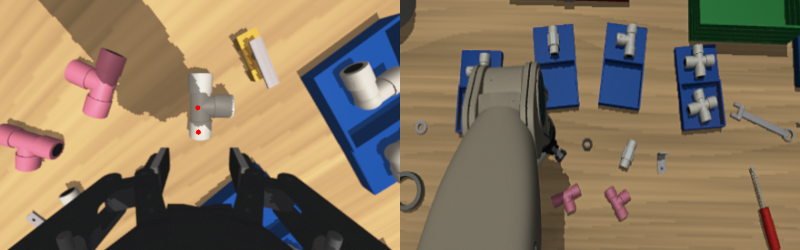

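The wrist view has the markers at (198,108), on the crossing, and (198,132), on the bar end, and the bar is aligned with the fingers. I'll descend.

>>> {"api": "jog_arm", "payload": {
  "plan": [
    [[0, 0, 0], [0, 0, -0.8], 52],
    [[0, 0, 0], [0, 0, -0.8], 52],
    [[0, 0, 0], [0, 0, -0.7], 52],
    [[0, 0, 0], [0, 0, -0.4], 52],
    [[0, 0, 0], [0, 0, -0.26], 52]
  ]
}}

```text
t: 18.9
tcp_pos: [0.4877, 0.102, 0.0146]
eef_rot: [[-0.788, 0.616, -0.0], [0.616, 0.788, -0.0], [0.0, -0.0, -1.0]]
wrist_force: [0.1, -0.5, 0.0]
finger_gap: 0.0519
gripper_force: 0.0
```

>>> {"api": "jog_arm", "payload": {
  "plan": [
    [[0, 0, 0], [0, 0, 0], 0],
    [[0, 0, 0], [0, 0, 0], 0],
    [[0, 0, 0], [0, 0, 0], 0],
    [[0, 0, 0], [0, 0, 0], 0],
    [[0, 0, 0], [0, 0, 0], 0]
  ]
}}

```text
t: 19.4
tcp_pos: [0.4886, 0.1019, 0.0157]
eef_rot: [[-0.788, 0.616, 0.002], [0.616, 0.788, 0.0], [-0.001, 0.001, -1.0]]
wrist_force: [0.4, 0.7, 1.9]
finger_gap: 0.0255
gripper_force: 59.0
```

>>> {"api": "jog_arm", "payload": {
  "plan": [
    [[0, 0, 0], [0, 0, 0.9], 0],
    [[0, 0, 0], [0, 0, 0.9], 0],
    [[0, 0, 0], [0, 0, 0.9], 0],
    [[0, 0, 0], [0, 0, 0.9], 0],
    [[0, 0, 0], [0, 0, 0.95], 0]
  ]
}}

```text
t: 19.9
tcp_pos: [0.4873, 0.1018, 0.1296]
eef_rot: [[-0.788, 0.616, -0.001], [0.616, 0.788, -0.0], [0.0, -0.0, -1.0]]
wrist_force: [0.4, 0.3, 0.2]
finger_gap: 0.0258
gripper_force: 59.0
```

>>> {"api": "jog_arm", "payload": {
  "plan": [
    [[0, 0, 0.112], [0.7, -0.8, 0], 0],
    [[0, 0, 0.112], [0.7, -0.8, 0], 0],
    [[0, 0, 0.112], [0.7, -0.8, 0], 0],
    [[0, 0, 0.112], [0.7, -0.8, 0], 0],
    [[0, 0, 0.112], [0.7, -0.8, 0], 0]
  ]
}}

```text
t: 20.4
tcp_pos: [0.5757, 0.0011, 0.1288]
eef_rot: [[-0.995, 0.099, -0.0], [0.099, 0.995, 0.0], [0.0, 0.0, -1.0]]
wrist_force: [-0.1, -0.2, -0.4]
finger_gap: 0.0262
gripper_force: 59.0
```

>>> {"api": "jog_arm", "payload": {
  "plan": [
    [[0, 0, 0], [0.7, -0.8, 0], 0],
    [[0, 0, 0], [0.7, -0.8, 0], 0],
    [[0, 0, 0], [0.7, -0.8, 0], 0],
    [[0, 0, 0], [0.7, -0.8, 0], 0],
    [[0, 0, 0], [0.7, -0.8, 0], 0]
  ]
}}

```text
t: 20.9
tcp_pos: [0.6632, -0.0989, 0.1286]
eef_rot: [[-0.995, 0.103, -0.001], [0.103, 0.995, 0.0], [0.001, 0.0, -1.0]]
wrist_force: [0.7, 0.5, -0.2]
finger_gap: 0.026
gripper_force: 59.0
```

>>> {"api": "jog_arm", "payload": {
  "plan": [
    [[0, 0, 0], [0, 0, 0], 0],
    [[0, 0, 0], [0, 0, 0], 0],
    [[0, 0, 0], [0, 0, 0], 0],
    [[0, 0, 0], [0, 0, 0], 0],
    [[0, 0, 0], [0, 0, 0], 0]
  ]
}}

```text
t: 21.4
tcp_pos: [0.6622, -0.0973, 0.1288]
eef_rot: [[-0.995, 0.103, -0.0], [0.103, 0.995, 0.0], [0.0, 0.0, -1.0]]
wrist_force: [-0.2, 0.4, -0.1]
finger_gap: 0.0261
gripper_force: 59.0
```

>>> {"api": "jog_arm", "payload": {
  "plan": [
    [[0, 0, 0], [0, 0, -0.9], 0],
    [[0, 0, 0], [0, 0, -0.9], 0],
    [[0, 0, 0], [0, 0, -0.9], 0],
    [[0, 0, 0], [0, 0, -0.8], 0],
    [[0, 0, 0], [0, 0, -0.4], 0]
  ]
}}

```text
t: 21.9
tcp_pos: [0.6611, -0.0972, 0.0293]
eef_rot: [[-0.995, 0.103, -0.003], [0.103, 0.995, 0.001], [0.003, 0.0, -1.0]]
wrist_force: [-0.6, -0.3, -0.5]
finger_gap: 0.0261
gripper_force: 59.0
```

>>> {"api": "jog_arm", "payload": {
  "plan": [
    [[0, 0, 0], [0, 0, -0.25], 0],
    [[0, 0, 0], [0, 0, -0.15], 0],
    [[0, 0, 0], [0, 0, 0], 0],
    [[0, 0, 0], [0, 0, 0], 0],
    [[0, 0, 0], [0, 0, 0], 0]
  ]
}}

```text
t: 22.4
tcp_pos: [0.6636, -0.0983, 0.0223]
eef_rot: [[-0.995, 0.103, 0.002], [0.103, 0.995, -0.0], [-0.002, -0.0, -1.0]]
wrist_force: [-0.4, 0.5, -0.2]
finger_gap: 0.0258
gripper_force: 59.0
```

>>> {"api": "jog_arm", "payload": {
  "plan": [
    [[0, 0, 0], [0, 0, 0], 40],
    [[0, 0, 0], [0, 0, 0], 40],
    [[0, 0, 0], [0, 0, 0], 40],
    [[0, 0, 0], [0, 0, 0], 40],
    [[0, 0, 0], [0, 0, 0], 40]
  ]
}}

```text
t: 22.9
tcp_pos: [0.6628, -0.0981, 0.0213]
eef_rot: [[-0.995, 0.103, -0.0], [0.103, 0.995, 0.0], [0.0, -0.0, -1.0]]
wrist_force: [-0.5, 0.8, 0.5]
finger_gap: 0.0402
gripper_force: 0.0
```

>>> {"api": "jog_arm", "payload": {
  "plan": [
    [[0, 0, 0], [0, 0, 0.3], 40],
    [[0, 0, 0], [0, 0, 0.9], 40],
    [[0, 0, 0], [0, 0, 0.9], 40],
    [[0, 0, 0], [0, 0, 0.9], 40],
    [[0, 0, 0], [0, 0, 0.9], 50]
  ]
}}

```text
t: 23.4
tcp_pos: [0.6628, -0.0981, 0.1203]
eef_rot: [[-0.995, 0.103, 0.0], [0.103, 0.995, -0.0], [-0.0, -0.0, -1.0]]
wrist_force: [0.1, -0.1, 0.1]
finger_gap: 0.0496
gripper_force: 0.0
```

>>> {"api": "jog_arm", "payload": {
  "plan": [
    [[0, 0, -0.093], [-0.743, -0.056, 0], 52],
    [[0, 0, -0.093], [-0.743, -0.056, 0], 52],
    [[0, 0, -0.093], [-0.743, -0.056, 0], 52],
    [[0, 0, 0], [-0.743, -0.056, 0], 52],
    [[0, 0, 0], [-0.743, -0.056, 0], 52]
  ]
}}

```text
t: 23.9
tcp_pos: [0.5693, -0.1052, 0.1195]
eef_rot: [[-0.928, 0.373, 0.001], [0.373, 0.928, -0.0], [-0.001, 0.0, -1.0]]
wrist_force: [0.0, 0.5, 1.0]
finger_gap: 0.0519
gripper_force: 0.0
```

>>> {"api": "jog_arm", "payload": {
  "plan": [
    [[0, 0, 0], [-0.743, -0.056, 0], 52],
    [[0, 0, 0], [-0.743, -0.056, 0], 52],
    [[0, 0, 0], [-0.743, -0.056, 0], 52],
    [[0, 0, 0], [-0.743, -0.056, 0], 52],
    [[0, 0, 0], [-0.743, -0.056, 0], 52]
  ]
}}

```text
t: 24.4
tcp_pos: [0.4765, -0.1122, 0.1195]
eef_rot: [[-0.928, 0.373, 0.001], [0.373, 0.928, -0.0], [-0.001, -0.0, -1.0]]
wrist_force: [0.1, -1.2, 0.2]
finger_gap: 0.0522
gripper_force: 0.0
```

>>> {"api": "jog_arm", "payload": {
  "plan": [
    [[0, 0, 0], [0, 0, -0.6], 52],
    [[0, 0, 0], [0, 0, -0.6], 52],
    [[0, 0, 0], [0, 0, 0], 52],
    [[0, 0, 0], [0, 0, 0], 52],
    [[0, 0, 0], [0, 0, 0], 52]
  ]
}}

```text
t: 24.9
tcp_pos: [0.4779, -0.1124, 0.0898]
eef_rot: [[-0.928, 0.373, 0.002], [0.373, 0.928, -0.001], [-0.002, 0.0, -1.0]]
wrist_force: [-0.0, 1.0, -0.2]
finger_gap: 0.0521
gripper_force: 0.0
```

Run:
```python
from h import *
c=read_camera("wrist");a=c["img"].copy();d=read_camera("top");b=d["img"][60:300,120:560]
o=telemetry.observe();p=o["tcp_pos"];k,ds=K(c);M=c["camera_from_world"]
uv,_=cv2.projectPoints(np.array([[p[0],p[1],.015]]),cv2.Rodrigues(M[:3,:3])[0],M[:3,3],k,ds)
for q in uv.reshape(-1,2): cv2.circle(a,tuple(int(v) for v in q),4,(255,0,0),-1)
save("g4",np.hstack([cv2.resize(a,(400,250)),cv2.resize(b,(400,250))]));print(p)
```

```text
[ 0.47790866 -0.11235016  0.08971055]
```

View pics/g4.png

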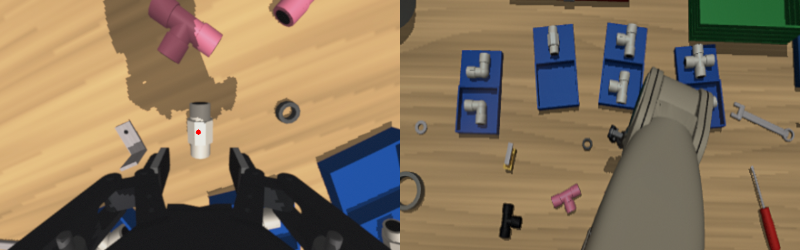

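The marker at (198,132) sits on the middle of the coupling's collar, and the bracket at (128,140) is clear of the fingers. The elbow and tee are in their pans.

>>> {"api": "jog_arm", "payload": {
  "plan": [
    [[0, 0, 0], [0, 0, -0.8], 52],
    [[0, 0, 0], [0, 0, -0.8], 52],
    [[0, 0, 0], [0, 0, -0.7], 52],
    [[0, 0, 0], [0, 0, -0.4], 52],
    [[0, 0, 0], [0, 0, -0.25], 52]
  ]
}}

```text
t: 25.5
tcp_pos: [0.477, -0.112, 0.0146]
eef_rot: [[-0.928, 0.373, -0.0], [0.373, 0.928, 0.0], [0.001, -0.0, -1.0]]
wrist_force: [1.0, 0.2, 0.7]
finger_gap: 0.0522
gripper_force: 0.0
```

>>> {"api": "jog_arm", "payload": {
  "plan": [
    [[0, 0, 0], [0, 0, 0], 0],
    [[0, 0, 0], [0, 0, 0], 0],
    [[0, 0, 0], [0, 0, 0], 0],
    [[0, 0, 0], [0, 0, 0], 0],
    [[0, 0, 0], [0, 0, 0], 0]
  ]
}}

```text
t: 26.0
tcp_pos: [0.4775, -0.1123, 0.0156]
eef_rot: [[-0.928, 0.373, 0.001], [0.373, 0.928, -0.0], [-0.001, 0.0, -1.0]]
wrist_force: [0.6, 0.6, 1.4]
finger_gap: 0.029
gripper_force: 59.6
```

>>> {"api": "jog_arm", "payload": {
  "plan": [
    [[0, 0, 0], [0, 0, 0.9], 0],
    [[0, 0, 0], [0, 0, 0.9], 0],
    [[0, 0, 0], [0, 0, 0.9], 0],
    [[0, 0, 0], [0, 0, 0.9], 0],
    [[0, 0, 0], [0, 0, 0.95], 0]
  ]
}}

```text
t: 26.5
tcp_pos: [0.4766, -0.112, 0.1296]
eef_rot: [[-0.928, 0.373, -0.0], [0.373, 0.928, 0.0], [0.0, -0.0, -1.0]]
wrist_force: [0.4, -0.0, -1.2]
finger_gap: 0.0286
gripper_force: 59.5
```

>>> {"api": "jog_arm", "payload": {
  "plan": [
    [[0, 0, 0.1], [0.63, 0.784, 0], 0],
    [[0, 0, 0.1], [0.63, 0.784, 0], 0],
    [[0, 0, 0.1], [0.63, 0.784, 0], 0],
    [[0, 0, 0.1], [0.63, 0.784, 0], 0],
    [[0, 0, 0.1], [0.63, 0.784, 0], 0]
  ]
}}

```text
t: 27.0
tcp_pos: [0.5562, -0.0133, 0.1289]
eef_rot: [[-0.993, -0.121, -0.0], [-0.121, 0.993, -0.0], [0.0, -0.0, -1.0]]
wrist_force: [0.6, -0.4, -0.4]
finger_gap: 0.0285
gripper_force: 59.5
```

>>> {"api": "jog_arm", "payload": {
  "plan": [
    [[0, 0, 0], [0.63, 0.784, 0], 0],
    [[0, 0, 0], [0.63, 0.784, 0], 0],
    [[0, 0, 0], [0.63, 0.784, 0], 0],
    [[0, 0, 0], [0.63, 0.784, 0], 0],
    [[0, 0, 0], [0.63, 0.784, 0], 0]
  ]
}}

```text
t: 27.5
tcp_pos: [0.6349, 0.0848, 0.1286]
eef_rot: [[-0.993, -0.117, -0.0], [-0.117, 0.993, -0.0], [0.0, -0.0, -1.0]]
wrist_force: [0.1, -0.6, -0.7]
finger_gap: 0.0287
gripper_force: 59.5
```

>>> {"api": "jog_arm", "payload": {
  "plan": [
    [[0, 0, 0], [0, 0, 0], 0],
    [[0, 0, 0], [0, 0, 0], 0],
    [[0, 0, 0], [0, 0, 0], 0],
    [[0, 0, 0], [0, 0, -0.8], 0],
    [[0, 0, 0], [0, 0, -0.8], 0]
  ]
}}

```text
t: 28.0
tcp_pos: [0.6348, 0.083, 0.0894]
eef_rot: [[-0.993, -0.116, 0.002], [-0.116, 0.993, -0.0], [-0.002, -0.0, -1.0]]
wrist_force: [0.0, 0.2, -0.9]
finger_gap: 0.0283
gripper_force: 59.5
```

>>> {"api": "jog_arm", "payload": {
  "plan": [
    [[0, 0, 0], [0, 0, -0.9], 0],
    [[0, 0, 0], [0, 0, -0.9], 0],
    [[0, 0, 0], [0, 0, -0.5], 0],
    [[0, 0, 0], [0, 0, -0.25], 0],
    [[0, 0, 0], [0, 0, -0.15], 0]
  ]
}}

```text
t: 28.5
tcp_pos: [0.6344, 0.0835, 0.0212]
eef_rot: [[-0.993, -0.117, -0.0], [-0.117, 0.993, -0.0], [0.0, -0.0, -1.0]]
wrist_force: [-0.1, 0.6, -0.8]
finger_gap: 0.0286
gripper_force: 59.5
```

>>> {"api": "jog_arm", "payload": {
  "plan": [
    [[0, 0, 0], [0, 0, 0], 0],
    [[0, 0, 0], [0, 0, 0], 0],
    [[0, 0, 0], [0, 0, 0], 0],
    [[0, 0, 0], [0, 0, 0], 0],
    [[0, 0, 0], [0, 0, 0], 0]
  ]
}}

```text
t: 29.0
tcp_pos: [0.6349, 0.084, 0.0218]
eef_rot: [[-0.993, -0.117, 0.001], [-0.117, 0.993, 0.0], [-0.001, -0.0, -1.0]]
wrist_force: [0.6, -1.0, 0.0]
finger_gap: 0.0288
gripper_force: 59.5
```

Release, rise, and back off toward the robot for a clear view.

>>> {"api": "jog_arm", "payload": {
  "plan": [
    [[0, 0, 0], [0, 0, 0], 42],
    [[0, 0, 0], [0, 0, 0], 42],
    [[0, 0, 0], [0, 0, 0], 42],
    [[0, 0, 0], [0, 0, 0], 42],
    [[0, 0, 0], [0, 0, 0], 42]
  ]
}}

```text
t: 29.5
tcp_pos: [0.6346, 0.0839, 0.0213]
eef_rot: [[-0.993, -0.117, 0.0], [-0.117, 0.993, -0.0], [-0.0, -0.0, -1.0]]
wrist_force: [0.3, -0.0, 0.1]
finger_gap: 0.0421
gripper_force: 0.0
```

>>> {"api": "jog_arm", "payload": {
  "plan": [
    [[0, 0, 0], [0, 0, 0.3], 42],
    [[0, 0, 0], [0, 0, 0.9], 42],
    [[0, 0, 0], [0, 0, 0.9], 42],
    [[0, 0, 0], [0, 0, 0.9], 42],
    [[0, 0, 0], [0, 0, 0.9], 42]
  ]
}}

```text
t: 30.0
tcp_pos: [0.6346, 0.0839, 0.1203]
eef_rot: [[-0.993, -0.117, 0.0], [-0.117, 0.993, -0.0], [-0.0, -0.0, -1.0]]
wrist_force: [-0.0, -0.3, -0.3]
finger_gap: 0.042
gripper_force: 0.0
```

>>> {"api": "jog_arm", "payload": {
  "plan": [
    [[0, 0, 0], [-1, 0, 0.3], 42],
    [[0, 0, 0], [-1, 0, 0.3], 42],
    [[0, 0, 0], [-1, 0, 0.3], 42],
    [[0, 0, 0], [-1, 0, 0.3], 42],
    [[0, 0, 0], [-1, 0, 0.3], 42]
  ]
}}

```text
t: 30.5
tcp_pos: [0.5086, 0.0839, 0.1572]
eef_rot: [[-0.993, -0.117, 0.001], [-0.117, 0.993, 0.0], [-0.001, -0.0, -1.0]]
wrist_force: [-0.2, -1.0, 0.1]
finger_gap: 0.0418
gripper_force: 0.0
```

>>> {"api": "jog_arm", "payload": {
  "plan": [
    [[0, 0, 0], [0, 0, 0], 42],
    [[0, 0, 0], [0, 0, 0], 42],
    [[0, 0, 0], [0, 0, 0], 42],
    [[0, 0, 0], [0, 0, 0], 42],
    [[0, 0, 0], [0, 0, 0], 42]
  ]
}}

```text
t: 31.0
tcp_pos: [0.5102, 0.0838, 0.1561]
eef_rot: [[-0.993, -0.117, -0.0], [-0.117, 0.993, -0.0], [0.0, -0.0, -1.0]]
wrist_force: [-0.5, -0.1, -0.5]
finger_gap: 0.0422
gripper_force: 0.0
```

Run:
```python
from h import *
a=read_camera("side")["img"];b=read_camera("top")["img"][60:260,150:510]
save("g5",np.hstack([cv2.resize(a[80:400,200:520],(400,400)),cv2.resize(b,(400,222)) if 0 else cv2.copyMakeBorder(cv2.resize(b,(400,222)),0,178,0,0,cv2.BORDER_CONSTANT)]))
```

```text
(no output)
```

View pics/g5.png

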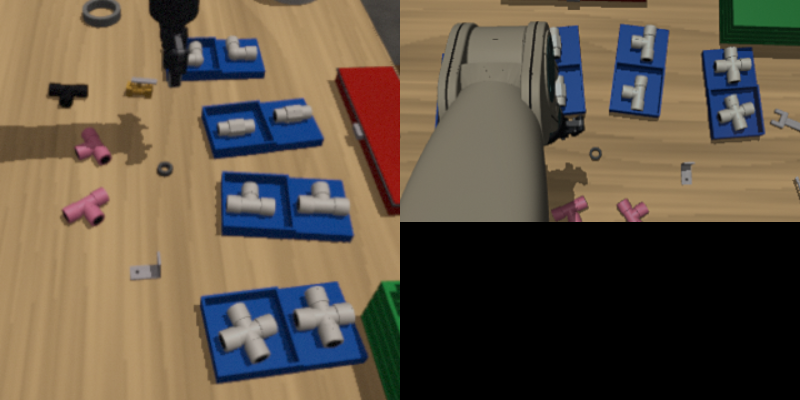

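The side view shows the coupling at (237,127), tee (250,203), cross (248,333) and elbow (192,52). Each lies flat inside its matching pan, and the valve and bracket look undisturbed.

```bash
python3 -c "from bench import job_done; print(job_done())"
```

```text
the job is handed in; nothing more can be done
None
```

All four fittings are lying in the trays with their matching samples, the valve and bracket look unmoved in the last pictures, and the job is handed in; no verdict came back.

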